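Sweep the loose tubes into the collecting frame

TASK

Clear the work area: use the outside of the fingers to sweep the three short black tubes lying on the mat into the open side of the low aluminium collecting frame, until each lies wholly inside it. Only push them along the mat, never take one between the fingers or lift it, and leave the two torch heads, the white flange, the white arm and the small dish where they stand.

Things in the scene. Friction and masses are not known exactly. Their poses are not given: they have to be found in the camera images.
- frame: bare aluminium collecting frame screwed to the mat: back wall and two side walls, no floor, one side open. Inside 200 mm wide, 110 mm deep; walls 4 mm thick, 32 mm high; foot strips 15 mm wide, 6 mm high outside. Origin: middle of the open mouth, at mat level. +y points out of the mouth (roughly to the robot's left): the inside is y 0 to -110 mm, x -100 to +100 mm. Fixed.
- tube_1_center (a point): short black plastic tube lying on its side, 42 mm long and 25 mm across; it is blunt and does not roll. This point is the middle of the tube, 12.5 mm above the mat; the y axis runs along the tube. It slides easily (about 30 g).
- tube_2_center (a point): short black plastic tube lying on its side, 42 mm long and 25 mm across; it is blunt and does not roll. This point is the middle of the tube, 12.5 mm above the mat; the y axis runs along the tube. It slides easily (about 30 g).
- tube_3_center (a point): short black plastic tube lying on its side, 42 mm long and 25 mm across; it is blunt and does not roll. This point is the middle of the tube, 12.5 mm above the mat; the y axis runs along the tube. It slides easily (about 30 g).
- tube_1: the same tube; origin on its underside below the middle, y axis along the tube
- tube_2: the same tube; origin on its underside below the middle, y axis along the tube
- tube_3: the same tube; origin on its underside below the middle, y axis along the tube
- head_a: open-topped black torch head standing upright, 40 mm across, 53 mm high; origin at the middle of its base. It must stay where it stands.
- head_b: open-topped black torch head standing upright, 42 mm across, 52 mm high; origin at the middle of its base. It must stay where it stands.
- flange: white round flange with a stem, standing upright, 48 mm across, 41 mm high; origin at the middle of its base. It must stay where it stands.
- white_arm: flat white nylon arm with an eye at each end, 63 mm long, 20 mm wide, 7 mm high; origin at its middle on the mat, y along it. It must stay where it stands.
- cap_dish: small round dish of caps, 44 mm across, 18 mm high; origin at the middle of its base. It must stay where it stands.

How it is judged:
By the outcome, as a careful person would: the job done as asked, in the order asked, and still so for the second after the job is handed in, with the robot touching nothing.
It also fails if it takes over 67 s, if anything falls off the work surface, if the arm or the gripper's body presses on something with over 40 N, if the wrist force passes 120 N, or if a joint passes its speed limit or range.

ROBOT

A 6-joint arm with a two-finger parallel gripper is mounted at the origin on a cart in front of the work surface, level with it; the furniture and walls round the work are solid. World frame = base frame: x ahead of the robot, y to its left, z up, the work surface at z = 0. Lengths are in m, angles in degrees, forces in N, time in s.
With the tool pointing down it reaches from about 0.4 to 0.825 m from the base axis. Payload 7 kg.
Tool frame: the origin (TCP) lies on the centre line of the jaws, within the pads' length; the fingertips stand 19 mm ahead of it and the grasp point (between the pads) is the TCP; z points along the fingers, y is the line along which they close (so a half turn about z gives the same grasp; the last joint's range is limited). The gripper opens to 88 mm and grips with 3 to 60 N. Pads are 19 mm wide; open, the fingers measure 130 mm over their backs; the gripper's body (78 mm by 193 mm) begins 47 mm behind the grasp point.
Start: joints at [-48.581, 20.546, 0.682, 0, -70.136, -16.507], TCP at [0.284, -0.612, 0.246] pointing down, gripper open.
Joint ranges: [-176.03, 176.03], [-82.01, 121.73], [-58.28, 71.71], [-173.87, 95.51], [-174.79, -0.11], [-173.66, 173.66]. Speed limits (degrees/s): [136.94, 136.94, 172.46, 180, 180, 180].

INTERFACE

Orientations are given as [roll, pitch, yaw] about the fixed x, y, z axes, in that order (R = Rz(yaw) Ry(pitch) Rx(roll)).
In Python, from plant import * gives the robot as it stands. The module is installed in compiled form; this text tells all that it offers.
- The arm moves only by the tool play_rows, never from a script. Its argument "deltas" is a list of rows, each a list of 6 numbers: the shift along the world's x, y, z scaled (see below), then the turn, a rotation vector about the world's x, y, z scaled (see below). A call has 1 to 10 rows; each row shifts and turns the commanded pose from where the row before left it; what a row does not reach is not made up. The controller multiplies each number of a shift by 800 mm and each number of a turn by 180 degrees. A row lasts 1/10 s, in which the tool goes at most 50 mm and 8.59 degrees, less where a joint would pass 70% of its speed; a pose out of reach is approached as far as the arm can. A call with a number of a shift or a turn outside -1 to 1 is refused whole. A call with a gripper value outside its range is refused whole. "gripper" is the gripper command: -1 is shut, 1 is fully open, values between are in proportion, set as the call begins (left out, the last holds). The fingers move at their own pace and stop on an object; the grip force is fixed at half the most. Time passes only in rows, so rows that do not move let the fingers close. It gives the time, the measured TCP pose, the force, the opening and the grip force at its end, in the units of the state.
- get_obs(): the state, without advancing time (a new reading comes with each control period).
- snapshot(name): name is "side" or "top"; returns (picture, depth): 384x512x3 uint8, blue, green, red; 384x512 float32, m along the optical axis (not along the pixel's ray), 0 where there is no reading.
- camera_model(name): a dict with "fx", "fy", "cx", "cy" (pixels), "k1" (the pictures are not rectified: a ray, as slopes to the right and down, at radius r is drawn at 1 + k1 r^2 times it, then the intrinsics apply), "world_to_cam" (4x4, takes a point from world to camera coordinates). Camera axes: x right, y down, z forward; pixel columns grow to the right and rows downward; lengths in m; the calibration is good to about 2 mm. A picture is of the moment at which its call begins. camera_model takes no time and is no camera call.
- close_job(): hands the job in; it is judged then, once.
The state is a dict: "clock": time; "joint_pos": joint angles; "qvel": joint speeds; "tau": joint torques, N m; "tool_pos": TCP position; "orientation": TCP orientation; "force": force on the tool from outside, world axes, zero at the start; "moment": the same for the moment, N m; "opening": finger opening in m; "gripper_force": force on a finger pad.
Only numpy, scipy, OpenCV 4.12 (cv2) and the standard library are available. Lean on these libraries where they do the work, as an engineer would, in place of code of your own. Each camera call takes 0.05 s, during which the arm holds its last target. There are 200 camera calls.

## Working session

There is one attempt and no reset: what is moved stays moved. The work goes in short steps, Python scripts to look and compute and a tool call to move; the robot and the scene stay as the last step left them, time stands still between calls to the robot, and variables do not carry over. Pictures are saved under pics/ and viewed, at most 10 in all, crops included, and the job is handed in when it is done.

Besides the shell and the picture viewer there is one more tool, called after ">>>" by a JSON object that holds its "op" and its "data". play_rows: Moves the arm, as the interface text tells. Its arguments: {"type":"object","properties":{"deltas":{"type":"array","items":{"type":"array","items":{"type":"number","minimum":-1,"maximum":1}}},"gripper":{"type":"number"}},"required":["deltas"]}

```bash
mkdir -p pics; cat > h.py <<'E'
from plant import *
import numpy as np, cv2
def ray(cam,px):
    u=np.atleast_2d(np.array(px,float)); d=np.stack([(u[:,0]-cam['cx'])/cam['fx'],(u[:,1]-cam['cy'])/cam['fy']],1)
    s=d.copy()
    for _ in range(20): s=d/(1+cam['k1']*(s**2).sum(1,keepdims=True))
    W=np.array(cam['world_to_cam']); R=W[:3,:3]; t=W[:3,3]
    return -R.T@t, np.c_[s,np.ones(len(s))]@R
def onplane(cam,px,z):
    o,d=ray(cam,px); return o+d*((z-o[2])/d[:,2])[:,None]
def cloud(cam,dep):
    v,u=np.mgrid[:dep.shape[0],:dep.shape[1]]
    o,d=ray(cam,np.c_[u.ravel(),v.ravel()]); return (o+d*dep.reshape(-1,1)).reshape(*dep.shape,3)
E
python3 - <<'E'
from h import *
for n in ["top","side"]:
    p,d=snapshot(n); cv2.imwrite(f"pics/{n}0.png",p); np.save(f"{n}0.npy",d)
    c=camera_model(n); print(n,ray(c,[[c['cx'],c['cy']]]),c['fx'],c['k1'])
    print(onplane(c,[[0,0],[511,0],[511,383],[0,383]],0).round(3))
o=get_obs(); print(o)
E
```

```text
top (array([0.42172306, 0.15149429, 0.8945016 ]), array([[ 0.18768395, -0.01326541, -0.98213989]])) 479.00819931171515 -0.11557553923857504
[[ 1.031  0.694  0.   ]
 [ 1.012 -0.428  0.   ]
 [ 0.218 -0.326  0.   ]
 [ 0.241  0.627  0.   ]]
side (array([ 0.2636604 , -0.48386674,  0.53944425]), array([[ 0.37465753,  0.72794884, -0.57421444]])) 359.7885040314697 -0.07992875166039808
[[-0.508  6.324  0.   ]
 [ 6.212  2.802  0.   ]
 [ 0.728 -0.443  0.   ]
 [ 0.028 -0.081  0.   ]]
{'clock': 0.1, 'joint_pos': array([-4.85805937e+01,  2.05876798e+01,  6.39888540e-01, -1.52901532e-02,
       -7.01364835e+01, -1.65081332e+01]), 'qvel': array([-0.07079216,  0.03592636,  0.1392413 , -0.10084136,  0.08287303,
        0.10478909]), 'tau': array([-2.49794302e-04, -5.84162557e+01,  2.93753314e+01,  7.01566994e+00,
        1.01582502e-02, -8.87229277e-06]), 'tool_pos': array([ 0.28413152, -0.61184597,  0.24472669]), 'orientation': array([ 1.79915114e+02, -1.01666125e-02, -1.55093925e+02]), 'force': array([ 0.17304021, -0.11248717,  0.72854109]), 'moment': array([ 0.01731992, -0.04575889, -0.04720672]), 'gripper_force': 0.0, 'opening': 0.08757876154200007}
```

View pics/top0.png

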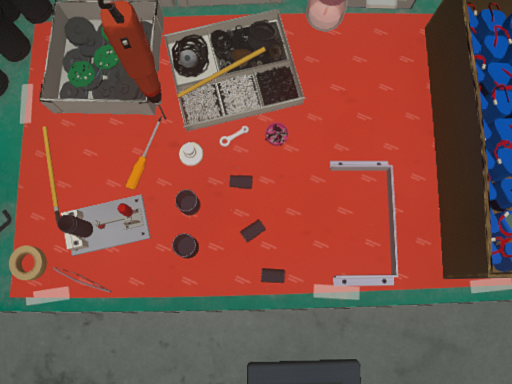

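View pics/side0.png

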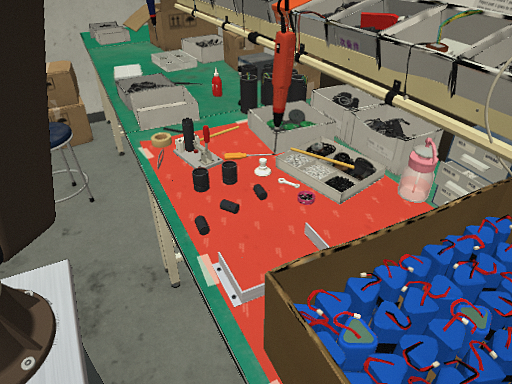

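The top view shows the tubes at about (241,182), (253,230) and (273,275). The frame is open to the left, with its mouth at column ~333 and its back at ~395. The heads are at (187,202) and (185,245), the flange at (191,153), the arm at (234,135) and the dish at (276,133). The side view confirms that the way is clear.

```bash
cat >> h.py <<'E'
def tubes(p,lo=(205,150),hi=(400,300),exclude=None):
    c=camera_model("top"); m=(p.max(2)<75).astype(np.uint8); k=np.zeros_like(m); k[lo[1]:hi[1],lo[0]:hi[0]]=1
    cs,_=cv2.findContours(m*k,cv2.RETR_EXTERNAL,cv2.CHAIN_APPROX_NONE); out=[]
    for q in cs:
        if cv2.contourArea(q)<80: continue
        w=onplane(c,q[:,0],0.016)[:,:2]; r=cv2.minAreaRect((w*1000).astype(np.float32)); b=cv2.boxPoints(r)
        e=[b[1]-b[0],b[2]-b[1]]; e=max(e,key=np.linalg.norm)
        out.append((np.round(r[0]).tolist(),np.round(r[1]).tolist(),round(np.degrees(np.arctan2(e[1],e[0]))%180),cv2.boundingRect(q)))
    return out
E
python3 - <<'E'
from h import *
p=cv2.imread("pics/top0.png"); d=np.load("top0.npy"); c=camera_model("top")
for t in tubes(p): print(t)
P=cloud(c,d)
fr=onplane(c,[[331,164],[393,164],[396,279],[336,281],[390,168],[391,277]],0.032).round(3);print(fr)
X=P[150:300,320:420]; s=(X[...,2]>.024)&(X[...,2]<.045)&(d[150:300,320:420]>0)
for q in X[s][::12].round(3): print(q,end=' ')
print()
for n,(u,v,z) in dict(a=(187,200,.05),b=(185,243,.05),fl=(191,153,.02),arm=(234,135,.007),dish=(276,133,.015),box=(445,275,.1),tray=(302,97,.03)).items(): print(n,onplane(c,[[u,v]],z).round(3),P[v,u].round(3))
print(P[100:290:30,425:460:5].round(3)[...,1:].tolist())
E
python3 -c "
import cv2;p=cv2.imread('pics/top0.png')[120:310,160:430];cv2.imwrite('pics/c0.png',cv2.resize(p,None,fx=2.9,fy=2.9,interpolation=cv2.INTER_CUBIC))"
```

```text
([435.0, 117.0], [38.0, 22.0], 89, (262, 269, 22, 13))
([517.0, 152.0], [21.0, 39.0], 123, (241, 220, 24, 21))
([610.0, 172.0], [39.0, 21.0], 89, (230, 176, 22, 12))
[[ 0.636  0.003  0.032]
 [ 0.634 -0.114  0.032]
 [ 0.422 -0.105  0.032]
 [ 0.422  0.005  0.032]
 [ 0.627 -0.108  0.032]
 [ 0.425 -0.096  0.032]]
[ 0.637 -0.001  0.029] [ 0.636 -0.024  0.03 ] [ 0.637 -0.047  0.028] [ 0.635 -0.069  0.031] [ 0.635 -0.092  0.031] [ 0.634 -0.02   0.031] [ 0.633 -0.041  0.036] [ 0.633 -0.064  0.033] [ 0.633 -0.087  0.033] [0.633 0.001 0.031] [ 0.632 -0.023  0.031] [ 0.632 -0.046  0.032] [ 0.632 -0.071  0.03 ] [ 0.631 -0.093  0.032] [ 0.632 -0.005  0.024] [ 0.631 -0.072  0.024] [ 0.627 -0.108  0.032] [ 0.618 -0.108  0.03 ] [ 0.61  -0.109  0.03 ] [ 0.601 -0.111  0.029] [ 0.588 -0.107  0.033] [ 0.582 -0.107  0.029] [ 0.574 -0.107  0.027] [ 0.566 -0.106  0.029] [ 0.559 -0.106  0.026] [ 0.553 -0.108  0.032] [ 0.547 -0.106  0.024] [ 0.539 -0.108  0.034] [ 0.533 -0.109  0.029] [ 0.523 -0.106  0.031] [ 0.516 -0.106  0.029] [ 0.51  -0.109  0.031] [ 0.503 -0.106  0.032] [ 0.495 -0.105  0.034] [ 0.489 -0
[... 915 characters left out ...]
05, 0.0], [-0.211, 0.012], [-0.21, 0.039], [-0.211, 0.058], [-0.213, 0.077], [-0.211, 0.102]], [[-0.19, -0.002], [-0.199, 0.001], [-0.21, -0.001], [-0.209, 0.026], [-0.21, 0.046], [-0.21, 0.069], [-0.211, 0.089]], [[-0.185, -0.003], [-0.195, -0.003], [-0.205, -0.004], [-0.209, 0.013], [-0.207, 0.04], [-0.209, 0.059], [-0.209, 0.08]], [[-0.179, 0.0], [-0.189, -0.002], [-0.199, -0.002], [-0.205, 0.009], [-0.206, 0.029], [-0.207, 0.05], [-0.208, 0.07]], [[-0.174, -0.001], [-0.184, -0.001], [-0.194, -0.001], [-0.204, -0.002], [-0.205, 0.019], [-0.206, 0.041], [-0.205, 0.066]], [[-0.17, -0.002], [-0.18, -0.001], [-0.19, -0.003], [-0.198, 0.001], [-0.21, -0.003], [-0.218, 0.001], [-0.228, 0.001]]]
```

View pics/c0.png

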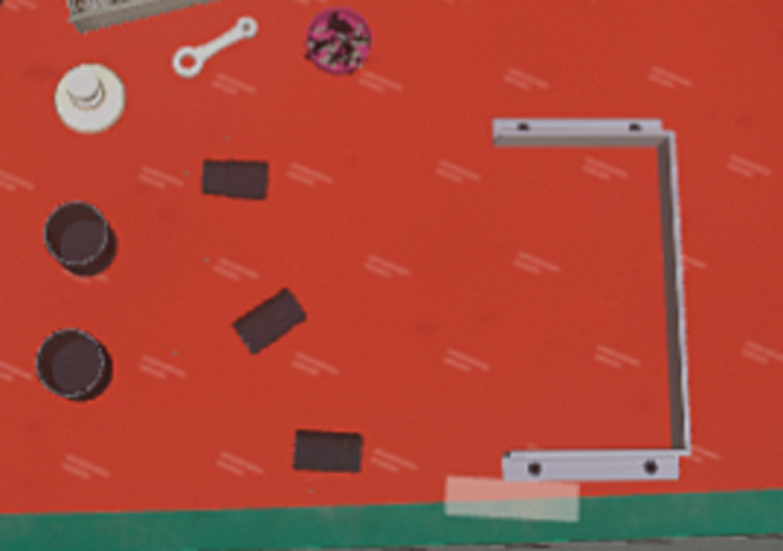

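```bash
python3 - <<'E'
from h import *
for n in ["top","side"]:
    P=cloud(camera_model(n),np.load(n+"0.npy")); d=np.load(n+"0.npy")
    s=(P[...,1]<-.19)&(d>0)&(P[...,2]>.05)&(P[...,0]>.35)&(P[...,0]<1)&(P[...,1]>-.9)
    Q=P[s]; print(n,np.percentile(Q,[0,1,50,99,100],axis=0).round(3).tolist())
E
```

```text
top [[0.417, -0.367, 0.05], [0.423, -0.347, 0.053], [0.677, -0.216, 0.112], [0.928, -0.203, 0.187], [0.938, -0.201, 0.19]]
side [[0.416, -0.449, 0.05], [0.418, -0.431, 0.061], [0.606, -0.283, 0.113], [0.932, -0.203, 0.259], [0.997, -0.19, 0.347]]
```

>>> {"op": "play_rows", "data": {"deltas": [[0, 0.03, 0.03, 0, 0, 0.02], [0.01, 0.04, 0.03, 0, 0, 0.022], [0.0125, 0.045, 0.01, 0, 0, 0.022], [0.0125, 0.045, 0, 0, 0, 0.022], [0.0125, 0.045, 0, 0, 0, 0.022], [0.0125, 0.045, 0, 0, 0, 0.022], [0.0125, 0.045, 0, 0, 0, 0.022], [0.0125, 0.045, 0, 0, 0, 0.022], [0.0125, 0.045, 0, 0, 0, 0.022], [0.0125, 0.045, 0, 0, 0, 0.022]], "gripper": -1}}

```text
clock: 1.1
tool_pos: [0.3722, -0.2667, 0.3014]
orientation: [180.0, 0.0, -115.7]
force: [0.7, -0.8, 0.3]
opening: 0.013
gripper_force: 0.0
```

>>> {"op": "play_rows", "data": {"deltas": [[0.02, 0.05, 0, 0, 0, 0.02], [0.02, 0.055, 0, 0, 0, 0.02], [0.02, 0.055, 0, 0, 0, 0.02], [0.006, 0.055, 0, 0, 0, 0.02], [0, 0.055, -0.02, 0, 0, 0.022], [0, 0.055, -0.04, 0, 0, 0.022], [0, 0.055, -0.04, 0, 0, 0.022], [0, 0.055, -0.04, 0, 0, 0.022], [0, 0.055, -0.04, 0, 0, 0.02], [0, 0.03, -0.03, 0, 0, 0.018]]}}

```text
clock: 2.1
tool_pos: [0.4245, 0.1357, 0.1425]
orientation: [180.0, -0.0, -78.5]
force: [0.1, -1.4, 0.0]
opening: 0.0004
gripper_force: 0.0
```

>>> {"op": "play_rows", "data": {"deltas": [[0, 0, 0, 0, 0, 0]]}}

```text
clock: 2.2
tool_pos: [0.4235, 0.1349, 0.1409]
orientation: [179.7, -0.1, -78.5]
force: [0.0, -0.3, -0.2]
opening: 0.0008
gripper_force: 0.0
```

>>> {"op": "play_rows", "data": {"deltas": [[0.003, 0.035, -0.02, 0, 0, 0], [0, 0, -0.04, 0, 0, 0], [0, 0, -0.04, 0, 0, 0], [0, 0, -0.03, 0, 0, 0], [0, 0, -0.013, 0, 0, 0], [0, 0, 0, 0, 0, 0]]}}

```text
clock: 2.8
tool_pos: [0.4271, 0.1607, 0.0288]
orientation: [179.9, -0.1, -78.8]
force: [0.1, 0.0, 0.3]
opening: 0.0005
gripper_force: 0.0
```

```bash
python3 - <<'E'
from h import *
p,d=snapshot("side"); cv2.imwrite("pics/s1.png",cv2.resize(p[120:320,120:360],None,fx=3,fy=3,interpolation=cv2.INTER_CUBIC)); print(get_obs()['tool_pos'])
E
```

```text
[0.42770371 0.16128481 0.02980835]
```

View pics/s1.png

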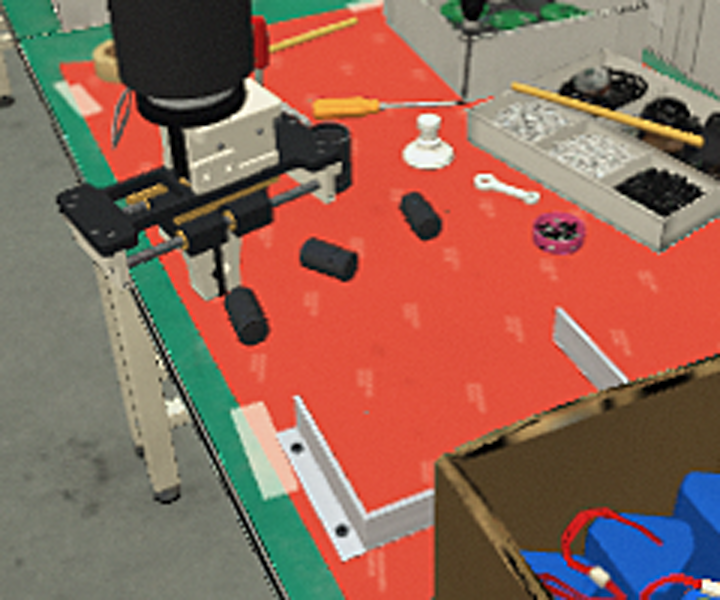

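The side view shows the closed fingers standing just behind tube 1 on the mat, lined up with the frame mouth. Next I push.

>>> {"op": "play_rows", "data": {"deltas": [[0.0025, -0.012, -0.004, 0, 0, 0], [0.0025, -0.012, 0, 0, 0, 0], [0.0025, -0.012, 0, 0, 0, 0], [0.0025, -0.012, 0, 0, 0, 0], [0.0025, -0.012, 0, 0, 0, 0], [0.0025, -0.012, 0, 0, 0, 0], [0.0025, -0.012, 0, 0, 0, 0], [0.0025, -0.012, 0, 0, 0, 0], [0.0025, -0.012, 0, 0, 0, 0], [0, 0, 0, 0, 0, 0]]}}

```text
clock: 3.85
tool_pos: [0.4454, 0.074, 0.0262]
orientation: [180.0, -0.0, -78.8]
force: [-0.2, -0.7, -0.0]
opening: 0.0003
gripper_force: 0.0
```

```bash
cat > look.py <<'E'
from h import *
import sys
p,d=snapshot("top"); cv2.imwrite(f"pics/{sys.argv[1]}.png",cv2.resize(p[120:310,160:430],None,fx=2.9,fy=2.9,interpolation=cv2.INTER_CUBIC))
for t in tubes(p): print(t)
print(get_obs()['tool_pos'],get_obs()['orientation'])
E
python3 look.py t1
```

```text
([469.0, -1.0], [163.0, 159.0], 88, (292, 212, 89, 88))
([459.0, 121.0], [110.0, 250.0], 140, (205, 207, 108, 93))
[0.44548744 0.07443019 0.02623106] [ 1.79982130e+02 -6.51293475e-03 -7.88423493e+01]
```

View pics/t1.png

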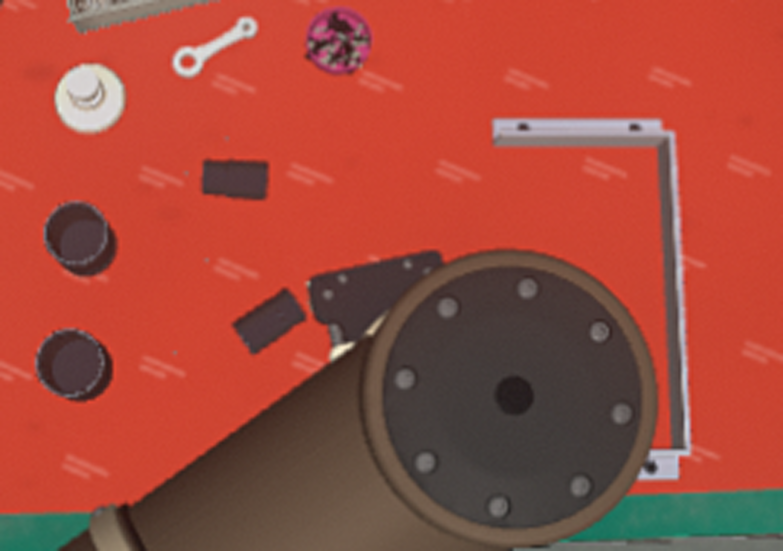

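The arm hides the tube from above, though the other tubes haven't moved. I'll check from the side before tube 1 enters the mouth.

```bash
cat > sidel.py <<'E'
from h import *
import sys
p,d=snapshot("side"); c=camera_model("side")
m=((p.max(2)<80)).astype(np.uint8)
P=cloud(c,d); ok=(m>0)&(d>0)&(P[...,2]>.0)&(P[...,2]<.03)&(P[...,0]>.38)&(P[...,0]<.7)&(P[...,1]<.24)&(P[...,1]>-.13)
n,l,st,_=cv2.connectedComponentsWithStats(ok.astype(np.uint8))
for i in range(1,n):
    if st[i,4]<40: continue
    Q=P[l==i]; r=cv2.minAreaRect((Q[:,:2]*1000).astype(np.float32)); print(st[i].tolist(),np.percentile(Q,[1,50,99],axis=0).round(3).tolist(),[np.round(r[0]),np.round(r[1]),r[2]])
cv2.imwrite(f"pics/{sys.argv[1]}.png",cv2.resize(p[120:320,120:360],None,fx=3,fy=3,interpolation=cv2.INTER_CUBIC))
E
python3 sidel.py s2
```

```text
[255, 184, 12, 16, 91] [[0.601, 0.149, 0.005], [0.612, 0.152, 0.021], [0.62, 0.191, 0.027]] [array([615., 169.]), array([44., 20.]), 76.54474639892578]
[213, 231, 20, 22, 236] [[0.444, 0.019, 0.005], [0.454, 0.035, 0.021], [0.47, 0.066, 0.028]] [array([455.,  43.]), array([21., 49.]), 14.476433753967285]
```

View pics/s2.png

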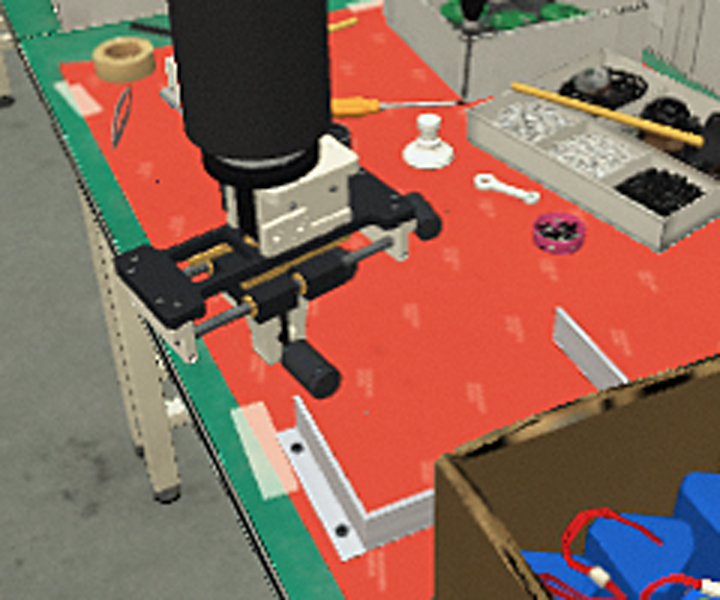

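The tube is flush on the fingers at (0.455, 0.043), heading into the mouth. I'll finish the push, then back off and lift.

>>> {"op": "play_rows", "data": {"deltas": [[0.0025, -0.012, 0, 0, 0, 0], [0.0025, -0.012, 0, 0, 0, 0], [0.0025, -0.012, 0, 0, 0, 0], [0.0025, -0.012, 0, 0, 0, 0], [0.0025, -0.012, 0, 0, 0, 0], [0.0025, -0.012, 0, 0, 0, 0], [0.0025, -0.012, 0, 0, 0, 0], [0.0025, -0.012, 0, 0, 0, 0], [0.0025, -0.012, 0, 0, 0, 0], [0.0015, -0.008, 0, 0, 0, 0]]}}

```text
clock: 4.95
tool_pos: [0.4648, -0.0186, 0.0263]
orientation: [180.0, -0.0, -78.8]
force: [0.1, -0.2, -1.1]
opening: 0.0003
gripper_force: 0.1
```

>>> {"op": "play_rows", "data": {"deltas": [[0, 0, 0, 0, 0, 0], [-0.004, 0.02, 0, 0, 0, 0], [-0.004, 0.03, 0.02, 0, 0, 0], [0, 0.03, 0.05, 0, 0, 0], [0.01, 0.04, 0.04, 0, 0, 0], [0.01, 0.04, 0, 0, 0, -0.015], [0.01, 0.04, 0, 0, 0, -0.015], [0.01, 0.04, 0, 0, 0, -0.015], [0.01, 0.03, 0, 0, 0, -0.015], [0, 0, 0, 0, 0, 0]]}}

```text
clock: 5.95
tool_pos: [0.4993, 0.2014, 0.1143]
orientation: [-179.9, 0.0, -89.5]
force: [-0.2, -0.3, -0.1]
opening: 0.0004
gripper_force: 0.0
```

```bash
python3 sidel.py s3; python3 look.py t3
```

```text
[253, 184, 14, 16, 129] [[0.602, 0.148, 0.002], [0.61, 0.159, 0.02], [0.621, 0.191, 0.026]] [array([609., 176.]), array([20., 57.]), 5.209321975708008]
[220, 199, 19, 15, 173] [[0.502, 0.129, 0.006], [0.518, 0.144, 0.02], [0.537, 0.165, 0.026]] [array([518., 148.]), array([18., 43.]), 34.624725341796875]
[240, 258, 22, 22, 270] [[0.462, -0.074, 0.006], [0.473, -0.057, 0.022], [0.489, -0.032, 0.026]] [array([475., -52.]), array([22., 43.]), 13.622215270996094]
([486.0, 192.0], [93.0, 196.0], 167, (205, 198, 56, 101))
([591.0, 203.0], [71.0, 164.0], 180, (205, 150, 39, 87))
[0.49781577 0.19867512 0.1138732 ] [ 1.79949009e+02 -3.12446115e-02 -8.94804153e+01]
```

Tube 1 is inside, at (0.475, -0.052). Tube 2 is next.

>>> {"op": "play_rows", "data": {"deltas": [[0.0225, 0.002, -0.02, 0, 0, 0], [0, 0, -0.04, 0, 0, 0], [0, 0, -0.035, 0, 0, 0], [0, 0, -0.015, 0, 0, 0], [0, 0, 0, 0, 0, 0]]}}

```text
clock: 6.55
tool_pos: [0.5151, 0.1985, 0.0249]
orientation: [179.8, -0.1, -89.6]
force: [-0.1, 1.2, -0.5]
opening: 0.0001
gripper_force: 0.0
```

>>> {"op": "play_rows", "data": {"deltas": [[0, -0.012, 0, 0, 0, 0], [0, -0.012, 0, 0, 0, 0], [0, -0.012, 0, 0, 0, 0], [0, -0.012, 0, 0, 0, 0], [0, -0.012, 0, 0, 0, 0], [0, -0.012, 0, 0, 0, 0], [0, 0, 0, 0, 0, 0]]}}

```text
clock: 7.25
tool_pos: [0.516, 0.1409, 0.0263]
orientation: [180.0, -0.0, -89.6]
force: [-0.3, -0.3, 0.4]
opening: 0.0002
gripper_force: 0.0
```

```bash
python3 sidel.py s4
```

```text
[254, 184, 13, 16, 127] [[0.601, 0.148, 0.004], [0.61, 0.157, 0.02], [0.621, 0.19, 0.026]] [array([610., 169.]), array([19., 43.]), 3.4525511264801025]
[228, 206, 19, 19, 202] [[0.501, 0.082, 0.006], [0.517, 0.099, 0.021], [0.535, 0.132, 0.029]] [array([516., 106.]), array([25., 52.]), 21.85873031616211]
[240, 258, 22, 22, 269] [[0.462, -0.074, 0.006], [0.473, -0.057, 0.021], [0.489, -0.032, 0.026]] [array([475., -52.]), array([22., 43.]), 13.111967086791992]
```

View pics/s4.png

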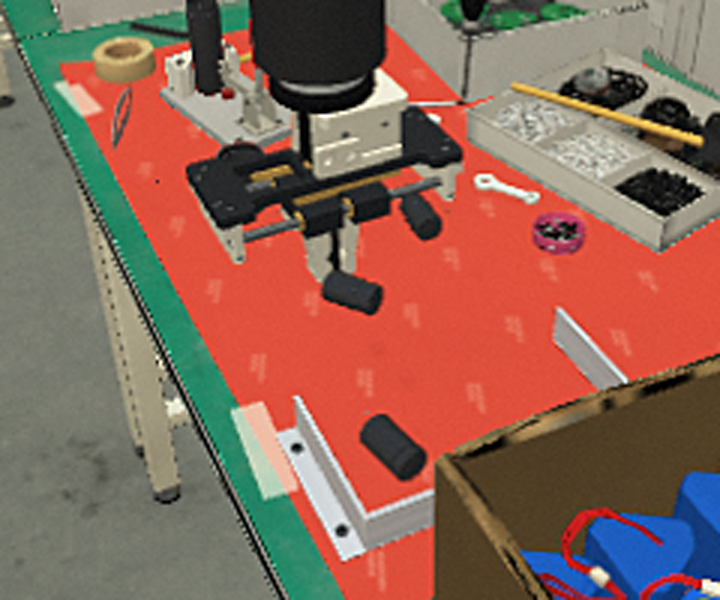

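Tube 2 is ahead of the fingers, centred near x 0.518, and moves with them. I'll continue with a slight drift in +x.

>>> {"op": "play_rows", "data": {"deltas": [[0.001, -0.012, 0, 0, 0, 0], [0.001, -0.012, 0, 0, 0, 0], [0.001, -0.012, 0, 0, 0, 0], [0.001, -0.012, 0, 0, 0, 0], [0.001, -0.012, 0, 0, 0, 0], [0.001, -0.012, 0, 0, 0, 0], [0.001, -0.012, 0, 0, 0, 0], [0.001, -0.012, 0, 0, 0, 0], [0, 0, 0, 0, 0, 0]]}}

```text
clock: 8.2
tool_pos: [0.5226, 0.0644, 0.0263]
orientation: [180.0, -0.0, -89.6]
force: [0.4, -0.1, 0.1]
opening: 0.0007
gripper_force: 0.0
```

```bash
python3 sidel.py s5
```

```text
[242, 224, 21, 23, 235] [[0.503, 0.006, 0.005], [0.516, 0.023, 0.021], [0.532, 0.055, 0.028]] [array([518.,  30.]), array([25., 49.]), 12.219928741455078]
[240, 258, 22, 22, 270] [[0.462, -0.074, 0.007], [0.473, -0.057, 0.021], [0.489, -0.031, 0.026]] [array([475., -52.]), array([22., 44.]), 11.600667953491211]
```

>>> {"op": "play_rows", "data": {"deltas": [[0.001, -0.012, 0, 0, 0, 0], [0.001, -0.012, 0, 0, 0, 0], [0.001, -0.012, 0, 0, 0, 0], [0.001, -0.012, 0, 0, 0, 0], [0.001, -0.012, 0, 0, 0, 0], [0.001, -0.012, 0, 0, 0, 0], [0.001, -0.012, 0, 0, 0, 0], [0.001, -0.012, 0, 0, 0, 0], [0, -0.01, 0, 0, 0, 0], [0, 0, 0, 0, 0, 0]]}}

```text
clock: 9.25
tool_pos: [0.5289, -0.0203, 0.0262]
orientation: [180.0, -0.0, -89.6]
force: [-1.3, -0.8, -0.4]
opening: 0.0005
gripper_force: 0.0
```

>>> {"op": "play_rows", "data": {"deltas": [[0, 0.02, 0, 0, 0, 0], [0, 0.03, 0.02, 0, 0, 0], [0, 0.03, 0.05, 0, 0, 0], [0.01, 0.04, 0.04, 0, 0, 0], [0.02, 0.04, 0, 0, 0, -0.006], [0.02, 0.04, 0, 0, 0, -0.006], [0.02, 0.04, 0, 0, 0, -0.006], [0.02, 0.04, 0, 0, 0, -0.006], [0.01, 0.015, 0, 0, 0, -0.006], [0, 0, 0, 0, 0, 0]]}}

```text
clock: 10.25
tool_pos: [0.6096, 0.2185, 0.1137]
orientation: [180.0, -0.0, -94.9]
force: [0.5, 0.1, -0.8]
opening: 0.0005
gripper_force: 0.0
```

```bash
python3 sidel.py s6
```

```text
[254, 184, 13, 16, 131] [[0.602, 0.148, 0.001], [0.609, 0.158, 0.02], [0.62, 0.192, 0.026]] [array([612., 170.]), array([43., 21.]), 84.9255599975586]
[261, 252, 19, 19, 202] [[0.507, -0.076, 0.011], [0.514, -0.056, 0.023], [0.527, -0.035, 0.026]] [array([517., -56.]), array([20., 41.]), 0.7009729743003845]
[240, 258, 22, 22, 269] [[0.462, -0.074, 0.007], [0.473, -0.057, 0.022], [0.489, -0.032, 0.026]] [array([475., -52.]), array([22., 43.]), 12.446279525756836]
```

Tube 2 is inside and aligned. Tube 3 is next.

>>> {"op": "play_rows", "data": {"deltas": [[0.006, -0.004, -0.02, 0, 0, 0], [0, 0, -0.04, 0, 0, 0], [0, 0, -0.035, 0, 0, 0], [0, 0, -0.015, 0, 0, 0], [0, 0, 0, 0, 0, 0]]}}

```text
clock: 10.8
tool_pos: [0.6125, 0.2118, 0.0242]
orientation: [179.8, -0.1, -95.0]
force: [-0.1, 0.1, 0.5]
opening: 0.0007
gripper_force: 0.0
```

>>> {"op": "play_rows", "data": {"deltas": [[-0.001, -0.012, 0, 0, 0, 0], [-0.001, -0.012, 0, 0, 0, 0], [-0.001, -0.012, 0, 0, 0, 0], [-0.001, -0.012, 0, 0, 0, 0], [-0.001, -0.012, 0, 0, 0, 0], [-0.001, -0.012, 0, 0, 0, 0], [-0.001, -0.012, 0, 0, 0, 0], [-0.001, -0.012, 0, 0, 0, 0], [-0.001, -0.012, 0, 0, 0, 0], [-0.001, -0.012, 0, 0, 0, 0]]}}

```text
clock: 11.8
tool_pos: [0.6058, 0.1168, 0.0263]
orientation: [180.0, -0.0, -95.0]
force: [-0.0, 0.2, -0.0]
opening: 0.0001
gripper_force: 0.2
```

>>> {"op": "play_rows", "data": {"deltas": [[-0.001, -0.012, 0, 0, 0, 0], [-0.001, -0.012, 0, 0, 0, 0], [-0.001, -0.012, 0, 0, 0, 0], [-0.001, -0.012, 0, 0, 0, 0], [0, 0, 0, 0, 0, 0]]}}

```text
clock: 12.3
tool_pos: [0.6023, 0.0779, 0.0262]
orientation: [180.0, -0.0, -95.0]
force: [-0.3, -0.2, -0.5]
opening: 0.0005
gripper_force: 0.0
```

```bash
python3 sidel.py s7
```

```text
[274, 210, 16, 22, 185] [[0.59, 0.021, 0.004], [0.598, 0.035, 0.021], [0.609, 0.069, 0.028]] [array([600.,  47.]), array([51., 20.]), 87.66626739501953]
[261, 252, 19, 19, 199] [[0.506, -0.076, 0.012], [0.514, -0.056, 0.023], [0.527, -0.035, 0.026]] [array([517., -56.]), array([20., 42.]), 1.6906594038009644]
[240, 258, 22, 22, 271] [[0.462, -0.074, 0.006], [0.473, -0.057, 0.022], [0.489, -0.032, 0.026]] [array([475., -52.]), array([21., 44.]), 11.837294578552246]
```

Tube 3 is at (0.600, 0.047) and straight. I'll push it the rest of the way.

>>> {"op": "play_rows", "data": {"deltas": [[-0.0012, -0.012, 0, 0, 0, 0], [-0.0012, -0.012, 0, 0, 0, 0], [-0.0012, -0.012, 0, 0, 0, 0], [-0.0012, -0.012, 0, 0, 0, 0], [-0.0012, -0.012, 0, 0, 0, 0], [-0.0012, -0.012, 0, 0, 0, 0], [-0.0012, -0.012, 0, 0, 0, 0], [-0.0012, -0.012, 0, 0, 0, 0], [-0.0012, -0.012, 0, 0, 0, 0], [-0.0012, -0.012, 0, 0, 0, 0]]}}

```text
clock: 13.35
tool_pos: [0.593, -0.0177, 0.0263]
orientation: [180.0, -0.0, -95.0]
force: [0.7, -0.4, -0.3]
opening: 0.0004
gripper_force: 0.1
```

>>> {"op": "play_rows", "data": {"deltas": [[0, 0, 0, 0, 0, 0], [0, 0.02, 0, 0, 0, 0], [0, 0.03, 0.02, 0, 0, 0], [0, 0.03, 0.05, 0, 0, 0], [-0.01, 0.04, 0.04, 0, 0, 0], [-0.02, 0.05, 0.04, 0, 0, 0], [-0.02, 0.05, 0.02, 0, 0, 0], [-0.02, 0.05, 0, 0, 0, 0], [-0.01, 0.05, 0, 0, 0, 0], [0, 0, 0, 0, 0, 0]]}}

```text
clock: 14.35
tool_pos: [0.5292, 0.2417, 0.1607]
orientation: [-179.9, 0.1, -94.7]
force: [-0.5, -0.1, -0.0]
opening: 0.0009
gripper_force: 0.0
```

```bash
python3 sidel.py s8; python3 look.py t8
```

```text
[292, 240, 19, 18, 175] [[0.577, -0.073, 0.013], [0.587, -0.057, 0.022], [0.6, -0.033, 0.026]] [array([589., -53.]), array([41., 23.]), 88.32975006103516]
[261, 252, 19, 19, 201] [[0.507, -0.075, 0.011], [0.514, -0.056, 0.023], [0.527, -0.035, 0.026]] [array([517., -55.]), array([21., 42.]), 0.1895507127046585]
[240, 258, 22, 22, 271] [[0.462, -0.074, 0.007], [0.473, -0.057, 0.022], [0.489, -0.032, 0.026]] [array([475., -52.]), array([22., 43.]), 11.208821296691895]
([452.0, 234.0], [11.0, 36.0], 180, (205, 257, 7, 21))
([568.0, 227.0], [24.0, 107.0], 180, (205, 176, 14, 58))
[0.52945146 0.23832121 0.16013496] [-1.79999722e+02  2.18170647e-03 -9.47950227e+01]
```

View pics/t8.png

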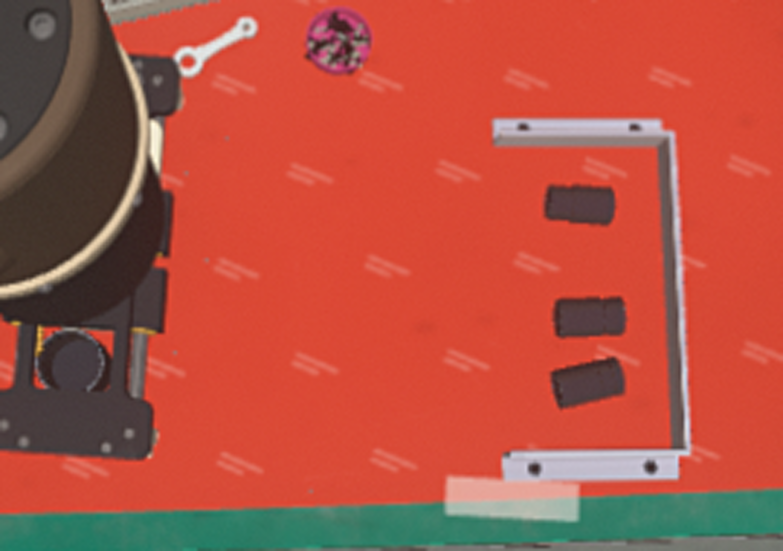

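View pics/s8.png

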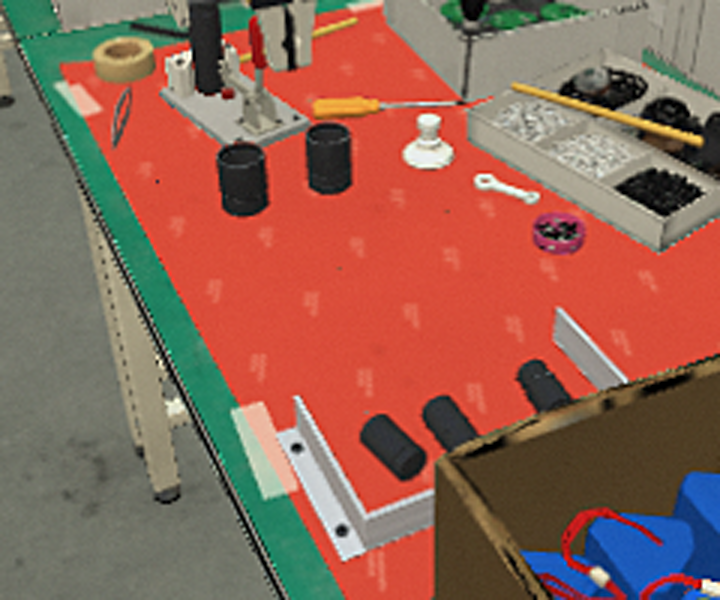

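Both views show all three tubes wholly inside the frame, at top-crop pixels (580,205), (590,317) and (588,383). The heads, flange, arm and dish are where they stood, and the robot is up and clear.

```bash
python3 -c "
from plant import *
print(close_job())"
```

```text
the job is handed in; nothing more can be done
None
```

I pushed all three tubes along the mat until each lay wholly inside the frame, left the torch heads, flange, white arm and dish where they stood, and handed the job in at about 14.5 s.

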